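# Unlock the planter lane and take the first planter

### The job

Open the stop of the sloped roller lane: pull its red spring-loaded wing screw straight up until its thread catches, then turn it counter-clockwise (seen from above) as far as it goes, so that it stays up by itself and the planters run down to the yellow end stop. Then take the front planter with the pink plants by its handle, keep it upright and set it down, without dropping it, on the floor of the empty black tray, so that the next planter rolls down to the end stop. Leave the other two planters on the lane and the pot stack and the potted plant where they are.

Things in the scene. Friction and masses are not known exactly. Their poses are not given: they have to be found in the camera images.
- rack: Sloped lane of grey rollers between two low aluminium rails, fixed, 440 mm long, 96 mm wide. Origin on the bench under the inner face of the yellow end stop (60 mm high), on the centre line; x points up the lane, z up. Roller tops lie 34 mm above the bench at x = 0 and rise 6 degrees along x; rails stand 18 mm above them. A run-down planter's underside centre is at x = 45 mm.
- screw_grip (a point): Grip point on the red wing of the screw, on its vertical axis (over point bridge); at rest 262 mm above the bench. The wing is a bar 64 mm long along this point's x, 14 mm thick along y, from 18 mm below to 12 mm above this point (at rest its underside is 12 mm above the collar). At rest its x is the rack's x. The point rises and turns with the screw.
- stop (a joint): Lift (m) of screw and stop pin, 0 at rest. A spring pulls it down: 5 N to start, 9 N at the top, weight included. Pulled up at turn 0 it meets a stop at 0.015; from 0.012 up its lug can enter the thread. Driven out it stands at 0.019, its pin 4 mm clear of the handles. Let go before it is turned, it drops back.
- screw (a joint): Turn (rad) of the screw: 0 at rest, grows counter-clockwise from above, stop at 1.4. With less than 0.012 lift it cannot turn. In the thread it climbs 7 mm between 0.35 and 1.2 rad, with 3 mm of play, then the thread is level. It stays where it is left in the thread. Needs about 0.2 N m.
- carrier_a_center (a point): Front planter, pink plants: white box 90 (x) by 76 (y) by 42 mm high, plants to 60 mm, black handle in the middle: a bar 56 mm long (x), 12 mm thick (y), 26 mm high, on two uprights, its top 105 mm above the underside. 0.2 to 0.45 kg. This point is its centre, 52.5 mm above the underside; x up the lane, z up through the handle. On the lane it leans 6 degrees with the slope.
- carrier_a_handle (a point): Where to grip the handle of the front planter: 85 mm above its underside, 20 mm below the handle's top, in the middle; axes as carrier_a_center.
- carrier_b_center (a point): The second planter (blue-grey plants), same shape, next in the queue; its centre, 52.5 mm above its underside.
- carrier_c_center (a point): The third planter (blue-grey and green plants), same shape, last in the queue; its centre, 52.5 mm above its underside.
- tray: Empty black nursery tray, fixed, 200 mm (x) by 170 mm (y), 32 mm high, walls and floor 5 mm thick. Origin at the centre of its underside, on the bench. It stands to the right of the lane, seen from the robot (-y), nearer or farther.
- pot_stack: Bystander: stack of black pots, 102 mm in diameter, 96 mm high; origin at the centre of its underside. It stands to the right of the lane, seen from the robot (-y) too, nearer or farther.
- plant_pot: Bystander: terracotta pot with a plant, about 84 mm in diameter, 90 mm high; origin at the centre of its underside.
- bridge (a point): Centre of the top of the dark steel bridge over the lane, 184 mm above the bench, at x = 150, y = 0 mm of the rack; axes as the rack. The bridge is 44 (x) by 124 (y) by 12 mm, on a post each side. On it stands the brass collar of the screw, 52 mm across, top at 232 mm. The 14 mm stop pin hangs down through it and at first ends 15 mm below the planters' handle tops, holding the queue back.
Not all that is in view belongs to the job. What is shaped like the part that bears carrier_a_center but purple or turquoise is not meant.

How it is judged:
By the outcome, as a careful person would: the job done as asked, in the order asked, and still so for the second after the job is handed in, with the robot touching nothing.
It also fails if it takes over 61 s, if anything falls off the work surface, if the arm or the gripper's body presses on something with over 40 N, if the wrist force passes 120 N, or if a joint passes its speed limit or range.

### The arm

A 6-joint arm with a two-finger parallel gripper is mounted at the origin on the work surface. World frame = base frame: x ahead of the robot, y to its left, z up, the work surface at z = 0. Lengths are in m, angles in rad, forces in N, time in s.
With the tool pointing down it reaches from about 0.425 to 0.925 m from the base axis. Payload 12.5 kg.
Tool frame: the origin (TCP) lies on the centre line of the jaws, within the pads' length; the fingertips stand 22 mm ahead of it and the grasp point (between the pads) lies 3 mm ahead of it; z points along the fingers, y is the direction in which the jaws open and shut (so a half turn about z gives the same grasp; the last joint's range is limited). The gripper opens to 85 mm and grips with 20 to 120 N. Pads are 22 mm wide; open, the fingers measure 114 mm over their backs; the gripper's body (76 mm by 85 mm) begins 54 mm behind the grasp point. The pads swing forward as they close: fully open they stand 13 mm farther back than shut.
Start: joints at [-1.295, 0.491, 1.559, -0, 1.092, -0.106], TCP at [0.233, -0.58, 0.253] pointing down, gripper open.
Joint ranges: [-3.1, 3.1], [-0.84, 2.19], [0.05, 2.79], [-1.13, 4.28], [0.06, 2.93], [-2.69, 2.69]. Speed limits (rad/s): [2.22, 2.22, 2.79, 3.14, 3.14, 3.14].

### API

Orientations are given as [roll, pitch, yaw] about the fixed x, y, z axes, in that order (R = Rz(yaw) Ry(pitch) Rx(roll)).
In Python, from plant import state, snapshot, camera_model, finish_job gives the robot as it stands. The module is installed in compiled form; this text tells all that it offers.
- The arm moves only by the tool move_arm, never from a script. Its argument "deltas" is a list of rows, each an object with "xyz": the shift along the tool's x, y, z in m, a list of three; "dr": the turn, a rotation vector about the tool's x, y, z in degrees, a list of three; "gripper": the opening, from -1 (shut) to 1 (fully open). A call has 1 to 12 rows; each row shifts and turns the commanded pose from where the row before left it, along the tool's axes as they then stand; what a row does not reach is not made up. A row lasts 1/12 s, in which the tool goes at most 41.7 mm and 7.16 degrees, less where a joint would pass 70% of its speed; a pose out of reach is approached as far as the arm can. A call with a gripper value outside its range is refused whole. The fingers move at their own pace and stop on an object; the grip force is fixed at half the most. Time passes only in rows, so rows that do not move let the fingers close. It gives the time, the measured TCP pose, the force and the opening at its end, in the units of the state.
- state(): the state, without advancing time (a new reading comes with each control period).
- snapshot(name): name is "side" or "top" or "wrist"; returns (picture, depth): 420x560x3 uint8, red, green, blue; 420x560 float32, m along the optical axis (not along the pixel's ray), 0 where there is no reading.
- camera_model(name): a dict with "fx", "fy", "cx", "cy" (pixels), "rvec" (rotation vector, rad) and "tvec" (3), from world to camera coordinates, as OpenCV has them. Camera axes: x right, y down, z forward; pixel columns grow to the right and rows downward; lengths in m; the calibration is good to about 2 mm. A picture is of the moment at which its call begins: read the wrist's pose just before it. camera_model takes no time and is no camera call; for the wrist camera it gives the pose at the moment of the call.
- finish_job(): hands the job in, once; it reports no verdict.
The state is a dict: "time_s": time; "q": joint angles; "qvel": joint speeds; "tau": joint torques, N m; "ee_pos": TCP position; "eef_rot": TCP orientation; "ft_force": force on the tool from outside, world axes, zero at the start; "ft_torque": the same for the moment, N m; "width": opening from 0.0 (shut) to 1.0 (fully open).
Only numpy, scipy, OpenCV 4.12 (cv2) and the standard library are available. Lean on these libraries where they do the work, as an engineer would, in place of code of your own. Each camera call takes 0.05 s, during which the arm holds its last target. There are 200 camera calls.

## Working session

There is one attempt and no reset: what is moved stays moved. The work goes in short steps, Python scripts to look and compute and a tool call to move; the robot and the scene stay as the last step left them, time stands still between calls to the robot, and variables do not carry over. Pictures are saved under pics/ and viewed, about 8 in all and at most 12, crops included, and the job is handed in when it is done.

Besides the shell and the picture viewer there is one more tool, called after "Emit:" by a JSON object that holds its "method" and its "body". move_arm: Moves the arm, as the interface text tells. Its arguments: {"type":"object","properties":{"deltas":{"type":"array","items":{"type":"object","properties":{"xyz":{"type":"array","items":{"type":"number"}},"dr":{"type":"array","items":{"type":"number"}},"gripper":{"type":"number"}}}}},"required":["deltas"]}

```bash
ls; mkdir -p pics; cat > h.py <<'E'
import numpy as np, cv2
from plant import state, snapshot, camera_model
def cam(n):
    m=camera_model(n); R=cv2.Rodrigues(np.array(m["rvec"],float))[0]
    return m,R,np.array(m["tvec"],float).ravel()
def pts(depth,c):
    m,R,t=c
    v,u=np.mgrid[:depth.shape[0],:depth.shape[1]]
    p=np.stack([(u-m["cx"])/m["fx"]*depth,(v-m["cy"])/m["fy"]*depth,depth],-1)
    return (p-t)@R
def ray(u,v,z,c):
    m,R,t=c
    d=R.T@np.array([(u-m["cx"])/m["fx"],(v-m["cy"])/m["fy"],1]); o=-R.T@t
    return o+d*(z-o[2])/d[2]
def shot(n,name):
    c=cam(n); im,d=snapshot(n); cv2.imwrite(f"pics/{name}.png",im[:,:,::-1]); np.savez(f"pics/{name}.npz",im=im,d=d,P=pts(d,c))
    return im,d,c
E
python3 - <<'E'
from h import *
for n in("side","top"):
    im,d,c=shot(n,n+"0"); print(n,-c[1].T@c[2], (d>0).mean(), c[0]["fx"])
a=np.hstack([cv2.imread("pics/side0.png"),cv2.imread("pics/top0.png")])
print(state())
E
```

```text
pics
side [0.2932035  1.04363182 1.06433517] 0.9960204081632653 482.4928584746387
top [0.2886781  0.0154779  1.65298311] 0.9957738095238096 536.1596272717028
{'time_s': 0.1, 'q': array([-1.29455782e+00,  4.91500960e-01,  1.55940294e+00,  1.09465393e-05,
        1.09170267e+00, -1.05590265e-01]), 'qvel': array([ 1.56092854e-03, -2.19879612e-03, -2.13863256e-03, -1.81062028e-05,
       -2.53897768e-03, -1.05837171e-03]), 'tau': array([ 4.04783888e-03, -6.19449735e+01, -2.62025535e+01, -9.94887756e-06,
        2.89565505e-03, -7.31333586e-06]), 'ee_pos': array([ 0.23286489, -0.57980142,  0.25278015]), 'eef_rot': array([-3.14058541e+00, -1.16515942e-04,  3.81823663e-01]), 'ft_force': array([-0.67249419, -0.21658475, -0.22694603]), 'ft_torque': array([0.01876679, 0.01562945, 0.01958665]), 'width': 0.9964746978100951}
```

View pics/side0.png

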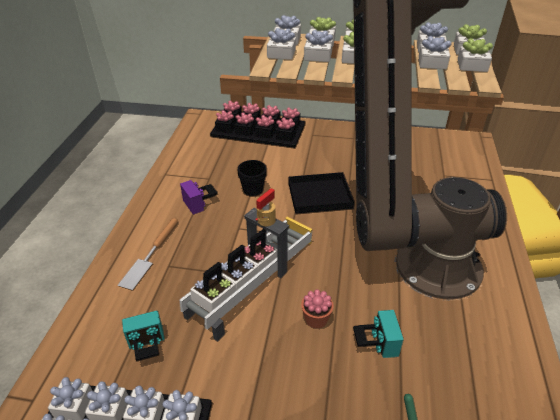

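View pics/top0.png

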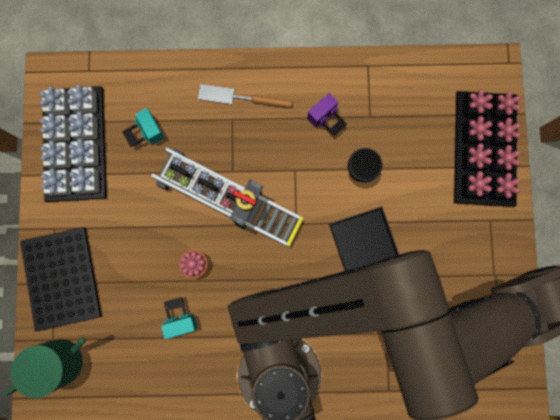

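The side view shows the lane with red screw at (265,200), yellow stop at (299,228), tray at (320,192) and pot stack at (252,178). In the top view the screw is at (242,198), the stop at (296,230), the tray at (363,238, partly under the arm) and the pot stack at (365,165).

```bash
cat > m1.py <<'E'
from h import *
def mask(im,lo,hi,box):
    h=cv2.cvtColor(im,cv2.COLOR_RGB2HSV); m=cv2.inRange(h,lo,hi); z=np.zeros_like(m); x0,y0,x1,y1=box; z[y0:y1,x0:x1]=m[y0:y1,x0:x1]
    n,l,s,c=cv2.connectedComponentsWithStats(z); k=1+np.argmax(s[1:,4]); return l==k
def tri(p,q,c1,c2):
    A=[];b=[]
    for (u,v),(m,R,t) in((p,c1),(q,c2)):
        d=R.T@np.array([(u-m["cx"])/m["fx"],(v-m["cy"])/m["fy"],1]);d/=np.linalg.norm(d);o=-R.T@t
        N=np.eye(3)-np.outer(d,d);A.append(N);b.append(N@o)
    return np.linalg.lstsq(np.vstack(A),np.hstack(b),rcond=None)[0]
E
python3 - <<'E'
from m1 import *
S=np.load("pics/side0.npz");T=np.load("pics/top0.npz");cs,ct=cam("side"),cam("top")
for nm,lo,hi,bs,bt in(("red",(0,200,130),(8,255,255),(240,180,290,225),(220,180,262,215)),("yellow",(22,150,120),(35,255,255),(275,210,320,245),(280,205,310,250))):
    r=[]
    for D,b,c in((S,bs,cs),(T,bt,ct)):
        m=mask(D["im"],lo,hi,b); v,u=np.nonzero(m); P=D["P"][m]; 
        top=P[P[:,2]>np.percentile(P[:,2],60)]
        (cx,cy),wh,a=cv2.minAreaRect(np.c_[u,v].astype(np.float32))
        r.append((cx,cy)); xy=P[:,:2]; w,V=np.linalg.eigh(np.cov(xy.T))
        print(nm,m.sum(),(cx,cy),wh,"z",np.percentile(P[:,2],[2,50,98]).round(3),"rect m",cv2.minAreaRect(P[:,:2].astype(np.float32)),"yaw",np.degrees(np.arctan2(V[1,1],V[0,1])))
    print("tri",tri(r[0],r[1],cs,ct))
# tray: dark in side
for D,b,c in((S,(285,165,360,215),cs),(T,(325,200,405,275),ct)):
    P=D["P"]; hsv=cv2.cvtColor(D["im"],cv2.COLOR_RGB2HSV); m=(hsv[...,2]<60)&(P[...,2]<0.06)&(P[...,2]>-.01); z=np.zeros_like(m);x0,y0,x1,y1=b;z[y0:y1,x0:x1]=m[y0:y1,x0:x1]
    q=P[z]; rim=q[q[:,2]>0.025]; 
    print("tray",z.sum(),np.percentile(q[:,2],[2,20,50,98]).round(3),cv2.minAreaRect(q[:,:2].astype(np.float32)),"rim",cv2.minAreaRect(rim[:,:2].astype(np.float32)))
# end points bench + pot, bridge
for nm,bs,bt in(("pot",(235,160,270,198),(345,145,385,187)),):
  for D,b in((S,bs),(T,bt)):
    x0,y0,x1,y1=b;P=D["P"][y0:y1,x0:x1].reshape(-1,3);P=P[P[:,2]>.08];print(nm,cv2.minEnclosingCircle(P[:,:2].astype(np.float32)),P[:,2].max())
P=T["P"];print("bench",P[300,240],P[60,200])
E
```

```text
Traceback (most recent call last):
  File "m1.py", line 4, in mask
    n,l,s,c=cv2.connectedComponentsWithStats(z); k=1+np.argmax(s[1:,4]); return l==k
                                                     ~~~~~~~~~^^^^^^^^^
ValueError: attempt to get argmax of an empty sequence
```

```bash
cat > m2.py <<'E'
from m1 import *
import sys
S=np.load("pics/side0.npz");T=np.load("pics/top0.npz");cs,ct=cam("side"),cam("top")
for D,p in((S,(265,198)),(S,(297,226)),(T,(240,196)),(T,(296,230))): print(cv2.cvtColor(D["im"],cv2.COLOR_RGB2HSV)[p[1],p[0]],D["P"][p[1],p[0]])
for nm,lo,hi,bs,bt in(("red",(0,170,90),(7,255,255),(240,180,290,225),(220,180,262,215)),("yellow",(20,130,100),(35,255,255),(275,212,320,245),(280,205,310,250))):
    r=[]
    for D,b,c in((S,bs,cs),(T,bt,ct)):
        m=mask(D["im"],lo,hi,b); v,u=np.nonzero(m); P=D["P"][m]; 
        (cx,cy),wh,a=cv2.minAreaRect(np.c_[u,v].astype(np.float32))
        r.append((cx,cy)); xy=P[:,:2]; w,V=np.linalg.eigh(np.cov(xy.T))
        print(nm,m.sum(),(cx,cy),wh,"z",np.percentile(P[:,2],[2,50,98]).round(3),"rect m",cv2.minAreaRect(P[:,:2].astype(np.float32)),"yaw",np.degrees(np.arctan2(V[1,1],V[0,1])))
    print("tri",tri(r[0],r[1],cs,ct))
for D,b,c in((S,(285,165,360,215),cs),(T,(325,200,405,275),ct)):
    P=D["P"]; hsv=cv2.cvtColor(D["im"],cv2.COLOR_RGB2HSV); m=(hsv[...,2]<60)&(P[...,2]<0.06)&(P[...,2]>-.01); z=np.zeros_like(m);x0,y0,x1,y1=b;z[y0:y1,x0:x1]=m[y0:y1,x0:x1]
    q=P[z]; rim=q[q[:,2]>0.025]; 
    print("tray",z.sum(),np.percentile(q[:,2],[2,20,50,98]).round(3),cv2.minAreaRect(q[:,:2].astype(np.float32)),"rim",cv2.minAreaRect(rim[:,:2].astype(np.float32)))
for D,b in((S,(235,160,270,198)),(T,(345,145,385,187))):
    x0,y0,x1,y1=b;P=D["P"][y0:y1,x0:x1].reshape(-1,3);P=P[P[:,2]>.08];print("pot",cv2.minEnclosingCircle(P[:,:2].astype(np.float32)),P[:,2].max())
P=T["P"];print("bench",P[300,240],P[60,200])
E
python3 m2.py
```

```text
[  1 198 107] [0.49596332 0.0933839  0.26773675]
[ 21 167 136] [ 0.4276601  -0.04866969  0.04967357]
[  1 190 207] [0.50051721 0.09593038 0.27209596]
[ 28 187 195] [ 0.42775712 -0.05759804  0.05594483]
red 200 (265.05859375, 198.0034637451172) (9.71632194519043, 24.000146865844727) z [0.001 0.268 0.276] rect m ((0.4340704083442688, 0.37946251034736633), (0.04588557034730911, 1.3578861951828003), 11.924165725708008) yaw 101.05686503933946
red 121 (244.30001831054688, 197.39999389648438) (24.149534225463867, 5.813776969909668) z [0.266 0.273 0.278] rect m ((0.5044589042663574, 0.09234434366226196), (0.08273446559906006, 0.027899380773305893), 45.70146179199219) yaw 60.78997859305621
tri [0.49790877 0.08530307 0.26100324]
yellow 203 (297.29998779296875, 226.40000915527344) (28.621667861938477, 8.497057914733887) z [0.028 0.053 0.063] rect m ((0.3423571288585663, 0.4759371280670166), (0.07654618471860886, 1.1370636224746704), 8.799885749816895) yaw 97.78662722568625
yellow 151 (294.6358337402344, 230.56468200683594) (5.073216438293457, 32.6319580078125) z [-0.007  0.056  0.068] rect m ((
[... 242 characters left out ...]
177246094), (0.2143630087375641, 0.18683750927448273), 16.95433235168457) rim ((0.37814268469810486, -0.2686590552330017), (0.20043806731700897, 0.18074451386928558), 17.617116928100586)
tray 2741 [-0.004  0.001  0.004  0.033] ((0.3986954391002655, -0.263094961643219), (0.15180136263370514, 0.16961385309696198), 16.916406631469727) rim ((0.4001011550426483, -0.26225319504737854), (0.15045878291130066, 0.16974447667598724), 16.187761306762695)
pot ((0.45566946268081665, 0.36485201120376587), 0.698052167892456) 1.0643351708625495
pot ((0.4692506492137909, -0.1434733271598816), 0.24066586792469025) 1.6529831109871416
bench [0.2321675  0.10035123 0.2510655 ] [ 0.9885897   0.23572971 -0.00358953]
```

```bash
python3 - <<'E'
from h import *
m,R,t=cam("wrist"); o=-R.T@t; s=state()
from scipy.spatial.transform import Rotation as Ro
T=Ro.from_euler("xyz",s["eef_rot"]).as_matrix(); print(T.T@(o-s["ee_pos"]), (T.T@R.T).round(3), m["fx"],m["cx"])
E
```

```text
[ 0.07147788  0.00155998 -0.12073951] [[-0.    -0.959 -0.283]
 [ 1.    -0.    -0.   ]
 [ 0.    -0.283  0.959]] 373.97728134078386 277.9821901887567
```

Emit:
{"method": "move_arm", "body": {"deltas": [{"xyz": [0,0,-0.03],"dr": [0,0,0],"gripper": 1},{"xyz": [0.029,-0.0196,-0.0136],"dr": [0,0,0],"gripper": 1},{"xyz": [0.029,-0.0196,-0.0136],"dr": [0,0,0],"gripper": 1},{"xyz": [0.029,-0.0196,-0.0136],"dr": [0,0,0],"gripper": 1},{"xyz": [0.029,-0.0196,-0.0136],"dr": [0,0,0],"gripper": 1},{"xyz": [0.029,-0.0196,-0.0136],"dr": [0,0,0],"gripper": 1},{"xyz": [0.029,-0.0196,-0.0136],"dr": [0,0,0],"gripper": 1},{"xyz": [0.029,-0.0196,-0.0136],"dr": [0,0,0],"gripper": 1},{"xyz": [0.029,-0.0196,-0.0136],"dr": [0,0,0],"gripper": 1},{"xyz": [0.029,-0.0196,-0.0136],"dr": [0,0,0],"gripper": 1},{"xyz": [0.029,-0.0196,-0.0136],"dr": [0,0,0],"gripper": 1},{"xyz": [0.029,-0.0196,-0.0136],"dr": [0,0,0],"gripper": 1}]}}

```text
time_s: 1.1
ee_pos: [0.4491, -0.2594, 0.4335]
eef_rot: [-3.141, 0.0, 0.382]
ft_force: [-0.1, -0.9, -0.8]
width: 0.999
```

Emit:
{"method": "move_arm", "body": {"deltas": [{"xyz": [0.0196,-0.0339,0],"dr": [0,0,0],"gripper": 1},{"xyz": [0.0196,-0.0339,0],"dr": [0,0,0],"gripper": 1},{"xyz": [0.0196,-0.0339,0],"dr": [0,0,0],"gripper": 1},{"xyz": [0.0196,-0.0339,0],"dr": [0,0,0],"gripper": 1},{"xyz": [0.0196,-0.0339,0],"dr": [0,0,0],"gripper": 1},{"xyz": [0.0196,-0.0339,0],"dr": [0,0,0],"gripper": 1},{"xyz": [0.0196,-0.0339,0],"dr": [0,0,0],"gripper": 1},{"xyz": [0.0196,-0.0339,0],"dr": [0,0,0],"gripper": 1},{"xyz": [0.0196,-0.0339,0],"dr": [0,0,0],"gripper": 1},{"xyz": [0,0,0],"dr": [0,0,-6.7],"gripper": 1},{"xyz": [0,0,0],"dr": [0,0,-6.7],"gripper": 1},{"xyz": [0,0,0],"dr": [0,0,-6.7],"gripper": 1}]}}

```text
time_s: 2.1
ee_pos: [0.4985, 0.0888, 0.4325]
eef_rot: [-3.141, 0.001, 0.74]
ft_force: [-0.1, 0.8, -0.0]
width: 1.006
```

Emit:
{"method": "move_arm", "body": {"deltas": [{"xyz": [0,0,0],"dr": [0,0,-6.7],"gripper": 1},{"xyz": [0,0,0],"dr": [0,0,-6.7],"gripper": 1},{"xyz": [0,0,0],"dr": [0,0,-6.7],"gripper": 1},{"xyz": [0,0,0],"dr": [0,0,0],"gripper": 1},{"xyz": [0,0,0],"dr": [0,0,0],"gripper": 1}]}}

```text
time_s: 2.52
ee_pos: [0.4985, 0.0878, 0.4327]
eef_rot: [-3.141, 0.0, 1.08]
ft_force: [0.5, 0.3, 0.2]
width: 1.003
```

```bash
cat > m3.py <<'E'
from m1 import *
import sys
n=sys.argv[1]
im,d,c=shot("wrist",n)
h=cv2.cvtColor(im,cv2.COLOR_RGB2HSV); m=(cv2.inRange(h,(0,160,60),(6,255,255))>0)&(d>0); P=pts(d,c); m&=P[...,2]>.235
n,l,st,ce=cv2.connectedComponentsWithStats(m.astype(np.uint8)); k=1+np.argmax(st[1:,4]); m=l==k
Q=P[m]; z=np.percentile(Q[:,2],[2,50,98]); print("z",z)
Q=Q[Q[:,2]>z[2]-.006]; r=cv2.minAreaRect(Q[:,:2].astype(np.float32)); w,V=np.linalg.eigh(np.cov(Q[:,:2].T))
print(len(Q),st[k],ce[k],r,np.degrees(np.arctan2(V[1,1],V[0,1])))
mm=m&(P[...,2]>z[2]-.006); v,u=np.nonzero(mm); rp=cv2.minAreaRect(np.c_[u,v].astype(np.float32)); print("pix",rp,"ray@.274",ray(*rp[0],.274,c), [ray(*b,.274,c)[:2].round(4) for b in cv2.boxPoints(rp)])
print(state()["ee_pos"],state()["eef_rot"])
E
python3 m3.py w1
```

```text
z [0.26074836 0.27379429 0.27523326]
1329 [ 273  156   18   84 1382] [281.55643994 197.27496382] ((0.4996315836906433, 0.08215528726577759), (0.06400328874588013, 0.013490592129528522), 62.18738555908203) 62.067596598701485
pix ((281.5, 199.5), (79.0, 17.0), 90.0) ray@.274 [0.50036163 0.08354306 0.274     ] [array([0.5091, 0.1136]), array([0.5203, 0.1075]), array([0.4911, 0.0516]), array([0.4791, 0.058 ])]
[0.49855766 0.08779457 0.4327263 ] [-3.14136474e+00  2.52027977e-04  1.07928414e+00]
```

View pics/w1.png

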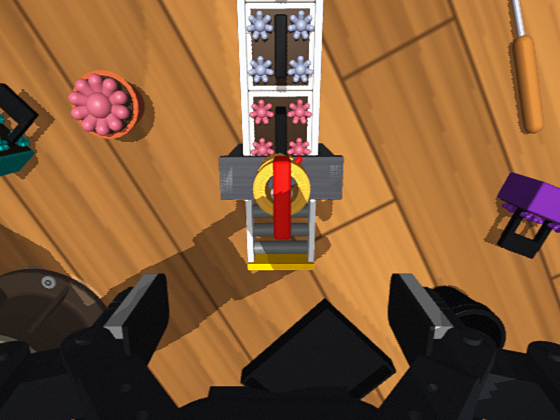

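The picture shows the red wing at (281,198) above the brass collar, pink planter behind bridge, tray at (320,355). Moving closer and rechecking.

Emit:
{"method": "move_arm", "body": {"deltas": [{"xyz": [-0.0042,0.0035,0.02],"dr": [0,0,0],"gripper": 1},{"xyz": [0,0,0.025],"dr": [0,0,0],"gripper": 1},{"xyz": [0,0,0.025],"dr": [0,0,0],"gripper": 1},{"xyz": [0,0,0.025],"dr": [0,0,0],"gripper": 1},{"xyz": [0,0,0],"dr": [0,0,0],"gripper": 1},{"xyz": [0,0,0],"dr": [0,0,0],"gripper": 1}]}}

```text
time_s: 3.07
ee_pos: [0.4997, 0.0824, 0.3378]
eef_rot: [-3.14, 0.001, 1.081]
ft_force: [0.3, -0.2, 0.1]
width: 1.002
```

```bash
python3 m3.py w2
```

```text
z [0.25993629 0.27374305 0.27518898]
2795 [ 264  172   26  121 2932] [276.84618008 232.3212824 ] ((0.49985572695732117, 0.08259747922420502), (0.06304366886615753, 0.01326360460370779), 62.386474609375) 62.409943753737885
pix ((276.5, 235.5), (113.0, 25.0), 90.0) ray@.274 [0.50089506 0.08464135 0.274     ] [array([0.5096, 0.1142]), array([0.5207, 0.1083]), array([0.4914, 0.0523]), array([0.4792, 0.0587])]
[0.50013115 0.08244251 0.33888136] [ 3.14105112e+00 -1.68451246e-04  1.08174818e+00]
```

Emit:
{"method": "move_arm", "body": {"deltas": [{"xyz": [0,0,0.02],"dr": [0,0,-0.4],"gripper": 1},{"xyz": [0,0,0.02],"dr": [0,0,0],"gripper": 1},{"xyz": [0,0,0.02],"dr": [0,0,0],"gripper": 1},{"xyz": [0,0,0.01],"dr": [0,0,0],"gripper": 1},{"xyz": [0,0,0],"dr": [0,0,0],"gripper": -1},{"xyz": [0,0,0],"dr": [0,0,0],"gripper": -1},{"xyz": [0,0,0],"dr": [0,0,0],"gripper": -1},{"xyz": [0,0,0],"dr": [0,0,0],"gripper": -1},{"xyz": [0,0,0],"dr": [0,0,0],"gripper": -1},{"xyz": [0,0,0],"dr": [0,0,0],"gripper": -1},{"xyz": [0,0,0],"dr": [0,0,0],"gripper": -1},{"xyz": [0,0,0],"dr": [0,0,0],"gripper": -1}]}}

```text
time_s: 4.12
ee_pos: [0.4994, 0.0827, 0.2687]
eef_rot: [-3.141, -0.0, 1.09]
ft_force: [-4.0, 1.9, 7.5]
width: 0.15
```

Emit:
{"method": "move_arm", "body": {"deltas": [{"xyz": [0,0,0],"dr": [0,0,0],"gripper": -1},{"xyz": [0,0,0],"dr": [0,0,0],"gripper": -1},{"xyz": [0,0,0],"dr": [0,0,0],"gripper": -1}]}}

```text
time_s: 4.37
ee_pos: [0.4993, 0.0827, 0.2687]
eef_rot: [-3.141, -0.0, 1.09]
ft_force: [-4.6, 1.8, 7.4]
width: 0.149
```

```bash
python3 -c "
from h import *
print(state())"
```

```text
{'time_s': 4.3667, 'q': array([3.34363275e-02, 3.05111134e-01, 1.82470753e+00, 5.16590555e-04,
       1.01183409e+00, 5.13550018e-01]), 'qvel': array([-0.00076869, -0.00050132, -0.00089731, -0.00293556, -0.00094555,
        0.00098274]), 'tau': array([-1.47969402e+00, -4.33096004e+01, -2.46733046e+01, -4.73485943e-01,
       -1.15183722e+00, -1.63025921e-02]), 'ee_pos': array([0.49935   , 0.0827417 , 0.26868179]), 'eef_rot': array([-3.14132511e+00, -3.51907023e-04,  1.09040862e+00]), 'ft_force': array([-4.64241403,  1.79107657,  7.44044593]), 'ft_torque': array([ 0.33350377,  0.73390808, -0.02592253]), 'width': 0.14889331428180932}
```

Emit:
{"method": "move_arm", "body": {"deltas": [{"xyz": [0,-0.0005,-0.004],"dr": [0,0,0],"gripper": -1},{"xyz": [0,0,-0.004],"dr": [0,0,0],"gripper": -1},{"xyz": [0,0,-0.004],"dr": [0,0,0],"gripper": -1},{"xyz": [0,0,-0.001],"dr": [0,0,0],"gripper": -1},{"xyz": [0,0,0],"dr": [0,0,0],"gripper": -1},{"xyz": [0,0,0],"dr": [0,0,0],"gripper": -1}]}}

```text
time_s: 4.87
ee_pos: [0.4992, 0.0827, 0.2807]
eef_rot: [-3.141, 0.0, 1.09]
ft_force: [-1.1, 2.6, -7.0]
width: 0.156
```

Emit:
{"method": "move_arm", "body": {"deltas": [{"xyz": [0,0,-0.001],"dr": [0,0,0],"gripper": -1},{"xyz": [0,0,-0.001],"dr": [0,0,0],"gripper": -1},{"xyz": [0,0,0],"dr": [0,0,0],"gripper": -1},{"xyz": [0,0,0],"dr": [0,0,0],"gripper": -1}]}}

```text
time_s: 5.2
ee_pos: [0.4992, 0.0827, 0.2828]
eef_rot: [-3.141, 0.0, 1.09]
ft_force: [-1.1, 3.3, -7.3]
width: 0.154
```

Emit:
{"method": "move_arm", "body": {"deltas": [{"xyz": [0,0,-0.001],"dr": [0,0,0],"gripper": -1},{"xyz": [0,0,0],"dr": [0,0,0],"gripper": -1},{"xyz": [0,0,0],"dr": [0,0,0],"gripper": -1}]}}

```text
time_s: 5.45
ee_pos: [0.4992, 0.0827, 0.2839]
eef_rot: [-3.141, 0.0, 1.09]
ft_force: [-2.2, 2.9, -7.6]
width: 0.149
```

Emit:
{"method": "move_arm", "body": {"deltas": [{"xyz": [0,0,-0.001],"dr": [0,0,0],"gripper": -1},{"xyz": [0,0,0],"dr": [0,0,0],"gripper": -1},{"xyz": [0,0,0],"dr": [0,0,0],"gripper": -1}]}}

```text
time_s: 5.7
ee_pos: [0.4992, 0.0827, 0.2845]
eef_rot: [-3.141, 0.0, 1.09]
ft_force: [-0.4, 4.3, -14.3]
width: 0.147
```

Emit:
{"method": "move_arm", "body": {"deltas": [{"xyz": [0,0,0.001],"dr": [0,0,0],"gripper": -1},{"xyz": [0,0,0],"dr": [0,0,-4],"gripper": -1},{"xyz": [0,0,0],"dr": [0,0,-4],"gripper": -1},{"xyz": [0,0,0],"dr": [0,0,-4],"gripper": -1},{"xyz": [0,0,0],"dr": [0,0,-4],"gripper": -1},{"xyz": [0,0,0],"dr": [0,0,0],"gripper": -1},{"xyz": [0,0,0],"dr": [0,0,0],"gripper": -1}]}}

```text
time_s: 6.28
ee_pos: [0.4994, 0.0827, 0.2841]
eef_rot: [3.141, -0.0, 1.368]
ft_force: [-1.8, 2.7, -6.5]
width: 0.154
```

```bash
python3 -c "
from h import *
s=state();print(s['ee_pos'],s['eef_rot'],s['ft_force'],s['ft_torque'],s['width'])"
```

```text
[0.49936005 0.0826836  0.28414724] [ 3.14108891e+00 -2.65907168e-05  1.36762056e+00] [-1.84198499  2.72830455 -6.48497852] [ 0.49283927  0.25098976 -0.00378715] 0.15369978497598583
```

Emit:
{"method": "move_arm", "body": {"deltas": [{"xyz": [0,0,0],"dr": [0,0,-4],"gripper": -1},{"xyz": [0,0,-0.0005],"dr": [0,0,-4],"gripper": -1},{"xyz": [0,0,-0.0005],"dr": [0,0,-4],"gripper": -1},{"xyz": [0,0,-0.0005],"dr": [0,0,-4],"gripper": -1},{"xyz": [0,0,-0.0005],"dr": [0,0,-4],"gripper": -1},{"xyz": [0,0,-0.0005],"dr": [0,0,-4],"gripper": -1},{"xyz": [0,0,-0.0005],"dr": [0,0,-4],"gripper": -1},{"xyz": [0,0,0],"dr": [0,0,0],"gripper": -1},{"xyz": [0,0,0],"dr": [0,0,0],"gripper": -1}]}}

```text
time_s: 7.03
ee_pos: [0.4995, 0.0827, 0.2869]
eef_rot: [3.141, 0.0, 1.855]
ft_force: [0.6, 4.1, -9.3]
width: 0.149
```

```bash
python3 -c "
from h import *
s=state();print(s['ee_pos'],s['eef_rot'],s['ft_force'],s['ft_torque'],s['width'])"
```

```text
[0.49951181 0.08269347 0.2869152 ] [3.14100605e+00 1.93792601e-04 1.85471957e+00] [ 0.56691922  4.11432089 -9.29764376] [ 0.63701952 -0.1898844   0.03159527] 0.1492140763645893
```

Emit:
{"method": "move_arm", "body": {"deltas": [{"xyz": [0,0,-0.0005],"dr": [0,0,-4],"gripper": -1},{"xyz": [0,0,-0.0005],"dr": [0,0,-4],"gripper": -1},{"xyz": [0,0,-0.0005],"dr": [0,0,-4],"gripper": -1},{"xyz": [0,0,-0.0005],"dr": [0,0,-4],"gripper": -1},{"xyz": [0,0,-0.0005],"dr": [0,0,-4],"gripper": -1},{"xyz": [0,0,-0.0005],"dr": [0,0,-4],"gripper": -1},{"xyz": [0,0,0],"dr": [0,0,-4],"gripper": -1},{"xyz": [0,0,0],"dr": [0,0,-4],"gripper": -1},{"xyz": [0,0,0],"dr": [0,0,-4],"gripper": -1},{"xyz": [0,0,0],"dr": [0,0,0],"gripper": -1},{"xyz": [0,0,0],"dr": [0,0,0],"gripper": -1}]}}

```text
time_s: 7.95
ee_pos: [0.4998, 0.0828, 0.2901]
eef_rot: [3.14, 0.001, 2.483]
ft_force: [2.6, 4.9, -8.7]
width: 0.153
```

```bash
python3 -c "
from h import *
s=state();print(s['ee_pos'],s['eef_rot'],s['ft_force'],s['ft_torque'],s['width'])"
```

```text
[0.49980605 0.08283382 0.29010284] [3.14041481e+00 9.73657427e-04 2.48322243e+00] [ 2.61830828  4.91750044 -8.69581867] [ 0.85934926 -0.31107191 -0.01168543] 0.1532246886854431
```

Emit:
{"method": "move_arm", "body": {"deltas": [{"xyz": [0,0,0],"dr": [0,0,-2],"gripper": -1},{"xyz": [0,0,0.001],"dr": [0,0,-1],"gripper": -1},{"xyz": [0,0,0.001],"dr": [0,0,0],"gripper": -1},{"xyz": [0,0,0],"dr": [0,0,0],"gripper": -1}]}}

```text
time_s: 8.28
ee_pos: [0.4998, 0.0828, 0.2879]
eef_rot: [3.14, 0.0, 2.534]
ft_force: [2.4, 5.4, -9.0]
width: 0.148
```

```bash
python3 -c "
from h import *
s=state();print(s['ee_pos'],s['eef_rot'],s['ft_force'],s['ft_torque'],s['width'])"
```

```text
[0.49977017 0.08280509 0.28786915] [3.14010074e+00 4.15320949e-04 2.53396600e+00] [ 2.36479451  5.36240159 -8.97445801] [ 0.84278177 -0.40864349 -1.7712163 ] 0.14826911694586123
```

Emit:
{"method": "move_arm", "body": {"deltas": [{"xyz": [0,0,0.0008],"dr": [0,0,1],"gripper": -1},{"xyz": [0,0,0],"dr": [0,0,0],"gripper": -1},{"xyz": [0,0,0],"dr": [0,0,0],"gripper": -1}]}}

```text
time_s: 8.53
ee_pos: [0.4998, 0.0828, 0.2875]
eef_rot: [3.14, 0.001, 2.517]
ft_force: [1.8, 5.7, -6.8]
width: 0.153
```

Emit:
{"method": "move_arm", "body": {"deltas": [{"xyz": [0,0,0.0007],"dr": [0,0,0],"gripper": -1},{"xyz": [0,0,0],"dr": [0,0,0],"gripper": -0.5},{"xyz": [0,0,0],"dr": [0,0,0],"gripper": 0.5},{"xyz": [0,0,0],"dr": [0,0,0],"gripper": 1},{"xyz": [0,0,0],"dr": [0,0,0],"gripper": 1},{"xyz": [0,0,0],"dr": [0,0,0],"gripper": 1},{"xyz": [0,0,-0.02],"dr": [0,0,0],"gripper": 1},{"xyz": [0,0,-0.03],"dr": [0,0,0],"gripper": 1},{"xyz": [0,0,-0.04],"dr": [0,0,0],"gripper": 1},{"xyz": [0,0,-0.04],"dr": [0,0,0],"gripper": 1},{"xyz": [0,0,0],"dr": [0,0,0],"gripper": 1},{"xyz": [0,0,0],"dr": [0,0,0],"gripper": 1}]}}

```text
time_s: 9.53
ee_pos: [0.4995, 0.0826, 0.4184]
eef_rot: [3.139, 0.004, 2.522]
ft_force: [-0.6, -0.3, -0.8]
width: 1.0
```

```bash
python3 m3.py w3; python3 - <<'E'
from h import *
shot("side","side1")
E
```

```text
z [0.27729749 0.29211291 0.29362905]
1684 [ 267  156   24   94 1758] [278.53697383 202.46473265] ((0.49913838505744934, 0.0821676030755043), (0.013658840209245682, 0.06319448351860046), 51.521881103515625) 141.36270498607809
pix ((278.6055603027344, 204.71255493164062), (20.117050170898438, 88.9975814819336), 2.642545223236084) ray@.274 [0.50212952 0.08033891 0.274     ] [array([0.5251, 0.0526]), array([0.4718, 0.095 ]), array([0.4807, 0.1062]), array([0.5347, 0.0646])]
[0.49911568 0.0826427  0.41663194] [3.14118517e+00 8.96101173e-04 2.52159735e+00]
```

View pics/w3.png

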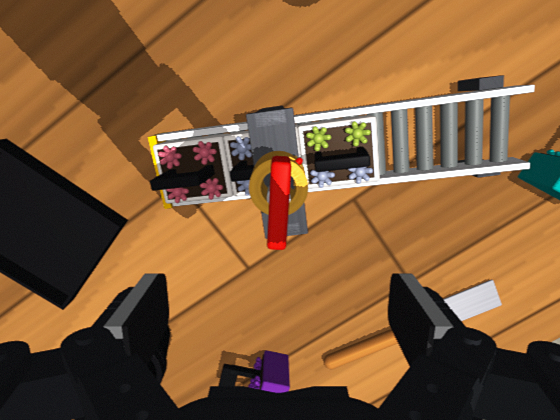

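The planters have run down: pink at (190,170) is against the yellow stop, the wing is turned across at (278,203), and the tray is at (60,225). Measuring the handle and tray.

```bash
cat > m4.py <<'E'
from h import *
import sys
g=np.array([.4468,-.0183])
for f in sys.argv[1:]:
    D=np.load(f"pics/{f}.npz");P=D["P"];hsv=cv2.cvtColor(D["im"],cv2.COLOR_RGB2HSV)
    m=(np.hypot(P[...,0]-g[0],P[...,1]-g[1])<.045)&(P[...,2]>.11)&(P[...,2]<.16)&(hsv[...,2]<70)
    Q=P[m]; t=Q[Q[:,2]>np.percentile(Q[:,2],50)] if len(Q) else Q
    if len(Q)>20:
        print(f,len(Q),"z",np.percentile(Q[:,2],[5,50,95]).round(4))
        for lo in(.112,.125):
            q=Q[Q[:,2]>lo]; print("  rect",lo,cv2.minAreaRect(q[:,:2].astype(np.float32)))
    P2=P;m=(hsv[...,2]<60)&(P2[...,2]>.024)&(P2[...,2]<.045)&(np.hypot(P2[...,0]-.375,P2[...,1]+.272)<.15)
    q=P2[m]
    if len(q)>20: print(" tray",len(q),cv2.minAreaRect(q[:,:2].astype(np.float32)),"floor",np.median(P2[(np.hypot(P2[...,0]-.375,P2[...,1]+.272)<.05)][:,2]))
E
python3 m4.py w3 side1
```

```text
w3 799 z [0.119  0.1421 0.1461]
  rect 0.112 ((0.4475491940975189, -0.016509883105754852), (0.05851489678025246, 0.012494867667555809), 62.325199127197266)
  rect 0.125 ((0.4471272826194763, -0.017147857695817947), (0.057019103318452835, 0.012445547617971897), 62.557281494140625)
 tray 1700 ((0.38670504093170166, -0.2715842127799988), (0.18898722529411316, 0.17170630395412445), 17.029891967773438) floor 0.00491093358025633
side1 139 z [0.1175 0.134  0.145 ]
  rect 0.112 ((0.44358229637145996, -0.011065592989325523), (0.06088191270828247, 0.014502882957458496), 61.7364501953125)
  rect 0.125 ((0.44332101941108704, -0.011460434645414352), (0.05987046658992767, 0.013971908949315548), 62.77570343017578)
 tray 371 ((0.3790578544139862, -0.26915910840034485), (0.1992616355419159, 0.1801246702671051), 15.89321231842041) floor 0.004224457839506893
```

Emit:
{"method": "move_arm", "body": {"deltas": [{"xyz": [0,0,0],"dr": [0,0,6.85],"gripper": 1},{"xyz": [0,0,0],"dr": [0,0,6.85],"gripper": 1},{"xyz": [0,0,0],"dr": [0,0,6.85],"gripper": 1},{"xyz": [0,0,0],"dr": [0,0,6.85],"gripper": 1},{"xyz": [0,0,0],"dr": [0,0,6.85],"gripper": 1},{"xyz": [0,0,0],"dr": [0,0,6.85],"gripper": 1},{"xyz": [0,0,0],"dr": [0,0,6.85],"gripper": 1},{"xyz": [0,0,0],"dr": [0,0,6.85],"gripper": 1},{"xyz": [0,0,0],"dr": [0,0,6.85],"gripper": 1},{"xyz": [0,0,0],"dr": [0,0,6.85],"gripper": 1},{"xyz": [0,0,0],"dr": [0,0,6.85],"gripper": 1},{"xyz": [0,0,0],"dr": [0,0,6.85],"gripper": 1}]}}

```text
time_s: 10.63
ee_pos: [0.4991, 0.0826, 0.4149]
eef_rot: [-3.139, 0.002, 1.081]
ft_force: [-1.1, -0.0, -0.4]
width: 0.997
```

Emit:
{"method": "move_arm", "body": {"deltas": [{"xyz": [-0.028,0,0],"dr": [0,0,0],"gripper": 1},{"xyz": [-0.028,0,0],"dr": [0,0,0],"gripper": 1},{"xyz": [-0.028,0,0.01],"dr": [0,0,0],"gripper": 1},{"xyz": [-0.028,0,0.02],"dr": [0,0,0],"gripper": 1},{"xyz": [0,0,0.03],"dr": [0,0,0],"gripper": 1},{"xyz": [0,0,0.03],"dr": [0,0,0],"gripper": 1},{"xyz": [0,0,0.03],"dr": [0,0,0],"gripper": 1},{"xyz": [0,0,0.03],"dr": [0,0,0],"gripper": 1},{"xyz": [0,0,0],"dr": [0,6,0],"gripper": 1},{"xyz": [0,0,0],"dr": [0,0,0],"gripper": 1},{"xyz": [0,0,0],"dr": [0,0,0],"gripper": 1}]}}

```text
time_s: 11.55
ee_pos: [0.4467, -0.0171, 0.2657]
eef_rot: [-3.14, -0.102, 1.085]
ft_force: [0.7, 0.4, 0.6]
width: 0.999
```

```bash
cat > m5.py <<'E'
from h import *
from scipy.spatial.transform import Rotation as Ro
s=state(); shot("wrist","w4"); import os; os.system("python3 m4.py w4")
T=Ro.from_euler("xyz",s["eef_rot"]).as_matrix(); print(s["ee_pos"],s["eef_rot"],s["ft_force"]); print(T.round(3)); 
print("tool delta to handle grasp TCP", T.T@(np.array([.4468,-.0178,.1232])-s["ee_pos"])-[0,0,.003])
E
python3 m5.py
```

```text
w4 1492 z [0.1259 0.1431 0.1461]
  rect 0.112 ((0.4475129544734955, -0.016239851713180542), (0.05862203985452652, 0.011911100707948208), 62.246337890625)
  rect 0.125 ((0.4471586346626282, -0.016913194209337234), (0.057100292295217514, 0.011911100707948208), 62.246337890625)
 tray 1282 ((0.41957566142082214, -0.18956255912780762), (0.07325146347284317, 0.15190665423870087), 69.87728881835938) floor 0.0048897367702207505
[ 0.44668384 -0.01714966  0.26568821] [-3.13961508 -0.10214918  1.08480325] [0.68878249 0.37297838 0.55006215]
[[ 0.465  0.884  0.046]
 [ 0.88  -0.467  0.091]
 [ 0.102 -0.002 -0.995]]
tool delta to handle grasp TCP [-0.01504783  0.00068668  0.13869128]
```

View pics/w4.png

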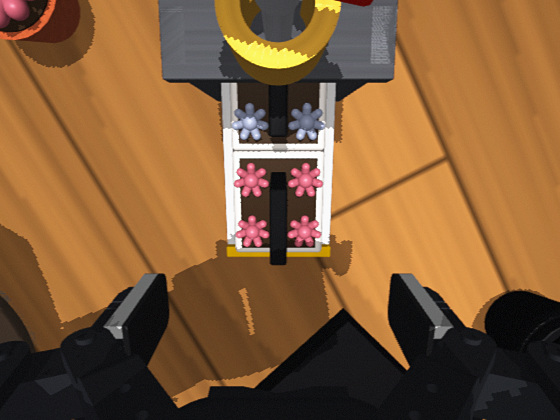

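The pink planter's handle at (279,218) lies centred between the jaws, 0.7 mm off; the path is clear of the collar.

Emit:
{"method": "move_arm", "body": {"deltas": [{"xyz": [-0.014,0.0007,0.018],"dr": [0,0,0],"gripper": 1},{"xyz": [0,0,0.03],"dr": [0,0,0],"gripper": 1},{"xyz": [0,0,0.03],"dr": [0,0,0],"gripper": 1},{"xyz": [0,0,0.03],"dr": [0,0,0],"gripper": 1},{"xyz": [0,0,0.02],"dr": [0,0,0],"gripper": 1},{"xyz": [0,0,0.01],"dr": [0,0,0],"gripper": 1},{"xyz": [0,0,0],"dr": [0,0,0],"gripper": 1},{"xyz": [0,0,0],"dr": [0,0,0],"gripper": 1}]}}

```text
time_s: 12.27
ee_pos: [0.4484, -0.0161, 0.1279]
eef_rot: [-3.141, -0.104, 1.088]
ft_force: [-0.0, 0.4, 0.7]
width: 0.998
```

Emit:
{"method": "move_arm", "body": {"deltas": [{"xyz": [0,0,0],"dr": [0,0,0],"gripper": -1},{"xyz": [0,0,0],"dr": [0,0,0],"gripper": -1},{"xyz": [0,0,0],"dr": [0,0,0],"gripper": -1},{"xyz": [0,0,0],"dr": [0,0,0],"gripper": -1},{"xyz": [0,0,0],"dr": [0,0,0],"gripper": -1},{"xyz": [0,0,0],"dr": [0,0,0],"gripper": -1},{"xyz": [0,0,0],"dr": [0,0,0],"gripper": -1},{"xyz": [0,0,0],"dr": [0,0,0],"gripper": -1},{"xyz": [0,0,0],"dr": [0,0,0],"gripper": -1},{"xyz": [0,0,0],"dr": [0,0,0],"gripper": -1}]}}

```text
time_s: 13.1
ee_pos: [0.448, -0.0164, 0.1278]
eef_rot: [3.142, -0.105, 1.087]
ft_force: [-0.6, 0.7, 3.5]
width: 0.132
```

Emit:
{"method": "move_arm", "body": {"deltas": [{"xyz": [0.0003,0,-0.004],"dr": [0,0,0],"gripper": -1},{"xyz": [0.0005,0,-0.006],"dr": [0,0,0],"gripper": -1},{"xyz": [0.0006,0,-0.008],"dr": [0,0,0],"gripper": -1},{"xyz": [0.001,0,-0.01],"dr": [0,0,0],"gripper": -1},{"xyz": [0.001,0,-0.01],"dr": [0,0,0],"gripper": -1}]}}

```text
time_s: 13.52
ee_pos: [0.4477, -0.017, 0.1667]
eef_rot: [-3.141, -0.104, 1.087]
ft_force: [-0.4, -0.6, -3.4]
width: 0.131
```

Emit:
{"method": "move_arm", "body": {"deltas": [{"xyz": [0,0,-0.012],"dr": [0,0,0],"gripper": -1},{"xyz": [0,0,-0.015],"dr": [0,0,0],"gripper": -1},{"xyz": [0,0,-0.015],"dr": [0,0,0],"gripper": -1},{"xyz": [0,0,-0.015],"dr": [0,0,0],"gripper": -1},{"xyz": [0,0,-0.012],"dr": [0,-2,0],"gripper": -1},{"xyz": [0,0,0],"dr": [0,-2,0],"gripper": -1},{"xyz": [0,0,0],"dr": [0,-2,0],"gripper": -1},{"xyz": [0,0,0],"dr": [0,0,0],"gripper": -1}]}}

```text
time_s: 14.18
ee_pos: [0.4451, -0.0233, 0.2363]
eef_rot: [3.138, 0.002, 1.087]
ft_force: [-0.9, -2.3, 9.4]
width: 0.127
```

```bash
python3 - <<'E'
from h import *
shot("side","side2"); s=state(); print(s['ee_pos'],s['eef_rot'],s['ft_force'],s['ft_torque'])
im=cv2.imread("pics/side2.png")[150:340,160:400]; cv2.imwrite("pics/side2c.png",cv2.resize(im,None,fx=3,fy=3))
E
```

```text
[ 0.4450664  -0.02326114  0.23622643] [3.13829116e+00 1.34598341e-04 1.08748704e+00] [-0.89119418 -2.32398884 10.81907262] [1.54096619e-04 1.58100431e-01 3.05021648e-02]
```

View pics/side2c.png

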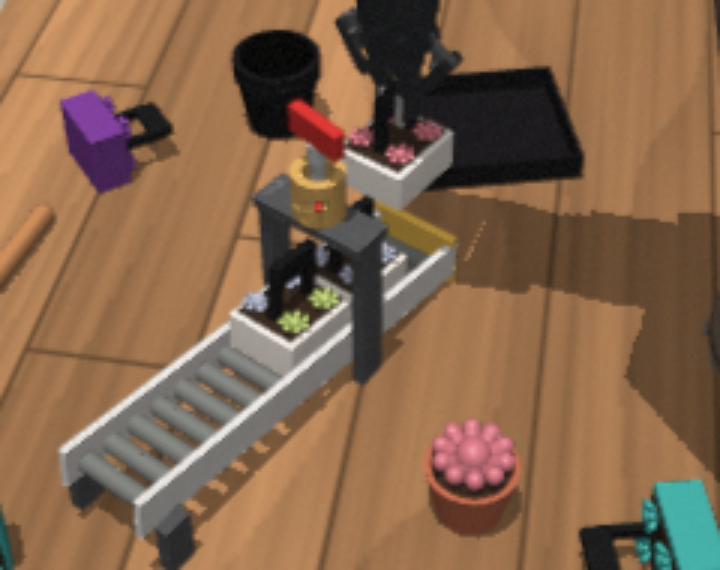

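The planter is held upright, but +10 N upward suggests its bottom touches the next planter's handle as that rolls; I lift higher at once.

Emit:
{"method": "move_arm", "body": {"deltas": [{"xyz": [0,0,-0.015],"dr": [0,0,0],"gripper": -1},{"xyz": [0,0,-0.02],"dr": [0,0,0],"gripper": -1},{"xyz": [0,0,-0.02],"dr": [0,0,0],"gripper": -1},{"xyz": [0,0,-0.015],"dr": [0,0,0],"gripper": -1},{"xyz": [0,0,0],"dr": [0,0,0],"gripper": -1},{"xyz": [0,0,0],"dr": [0,0,0],"gripper": -1},{"xyz": [0,0,0],"dr": [0,0,0],"gripper": -1}]}}

```text
time_s: 14.82
ee_pos: [0.4439, -0.0232, 0.3038]
eef_rot: [-3.141, 0.0, 1.087]
ft_force: [0.5, -0.4, -2.8]
width: 0.135
```

```bash
python3 - <<'E'
from h import *
shot("side","side3"); shot("wrist","w5"); s=state(); print(s['ee_pos'],s['eef_rot'],s['ft_force'],s['ft_torque'])
im=cv2.imread("pics/side3.png")[150:310,200:400]; w=cv2.imread("pics/w5.png")
cv2.imwrite("pics/c3.png",np.hstack([cv2.resize(im,(500,400)),w[:400,130:430]]))
E
```

```text
[ 0.44401603 -0.02319633  0.30353148] [-3.13997733e+00  5.91478358e-04  1.08685677e+00] [-0.69282509 -0.1959014  -2.22231708] [ 0.03036467 -0.03605957  0.02785089]
```

View pics/c3.png

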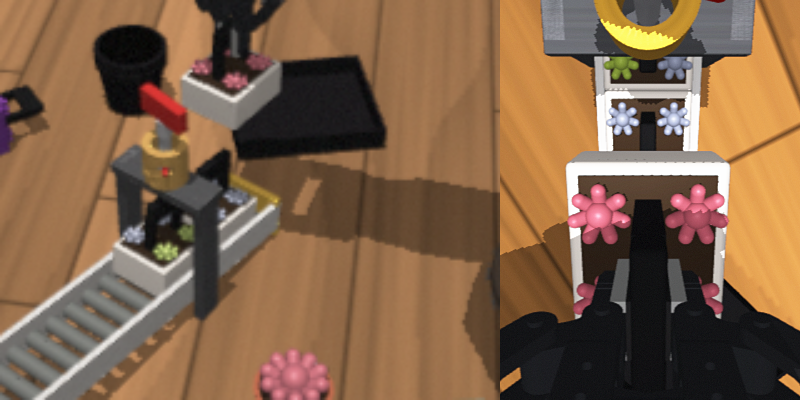

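The next planter has now rolled to the end stop. I check the held planter's tilt from the depth of its white rim.

```bash
python3 - <<'E'
from h import *
from scipy.spatial.transform import Rotation as Ro
s=state();D=np.load("pics/w5.npz");P=D["P"];h=cv2.cvtColor(D["im"],cv2.COLOR_RGB2HSV)
T=Ro.from_euler("xyz",s["eef_rot"]).as_matrix();Q=(P-s["ee_pos"])@T
m=(h[...,1]<40)&(h[...,2]>170)&(Q[...,2]<.07)&(Q[...,2]>.03)&(abs(Q[...,0])<.06)&(abs(Q[...,1])<.05)
q=Q[m];print(len(q),q.min(0),q.max(0))
for _ in range(4):
    c=np.linalg.lstsq(np.c_[q[:,:2],np.ones(len(q))],q[:,2],rcond=None)[0]; r=q[:,2]-np.c_[q[:,:2],np.ones(len(q))]@c; q=q[r<.002]
print(len(q),"slope deg x,y",np.degrees(c[:2]),"z0",c[2],q.min(0),q.max(0))
# tray by wall rim in side3/side1, refit
E
python3 m4.py side3 w3
```

```text
3972 [-0.03636136 -0.03744248  0.03435459] [0.04388815 0.03858241 0.05117017]
3883 slope deg x,y [0.17568918 0.38762196] z0 0.047362215007355574 [-0.03636136 -0.03708664  0.03435459] [0.04388815 0.03817108 0.04969106]
side3 86 z [0.1189 0.1383 0.1482]
  rect 0.112 ((0.4511648714542389, 0.0031465496867895126), (0.04574776068329811, 0.013493364676833153), 62.83417510986328)
  rect 0.125 ((0.4511648714542389, 0.0031465496867895126), (0.04574776068329811, 0.013493364676833153), 62.83417510986328)
 tray 270 ((0.37863680720329285, -0.2684013545513153), (0.1986612230539322, 0.179952934384346), 16.97235107421875) floor 0.004325971750585341
w3 799 z [0.119  0.1421 0.1461]
  rect 0.112 ((0.4475491940975189, -0.016509883105754852), (0.05851489678025246, 0.012494867667555809), 62.325199127197266)
  rect 0.125 ((0.4471272826194763, -0.017147857695817947), (0.057019103318452835, 0.012445547617971897), 62.557281494140625)
 tray 1700 ((0.38670504093170166, -0.2715842127799988), (0.18898722529411316, 0.17170630395412445), 17.029891967773438) floor 0.00491093358025633
```

Emit:
{"method": "move_arm", "body": {"deltas": [{"xyz": [-0.015,0.004,0],"dr": [0,0,0],"gripper": -1},{"xyz": [-0.027,0.006,0],"dr": [0,0,0],"gripper": -1},{"xyz": [-0.031,0.007,0],"dr": [0,0,0],"gripper": -1},{"xyz": [-0.031,0.0073,0],"dr": [0,0,0],"gripper": -1},{"xyz": [-0.031,0.0073,0],"dr": [0,0,0],"gripper": -1},{"xyz": [-0.031,0.0073,0],"dr": [0,0,0],"gripper": -1},{"xyz": [-0.031,0.0073,0],"dr": [0,0,0],"gripper": -1},{"xyz": [-0.031,0.007,0],"dr": [0,0,0],"gripper": -1},{"xyz": [-0.0204,0.005,0],"dr": [0,0,0],"gripper": -1}]}}

```text
time_s: 15.67
ee_pos: [0.3794, -0.2725, 0.3036]
eef_rot: [-3.14, 0.0, 1.086]
ft_force: [-0.4, 0.6, -3.2]
width: 0.133
```

Emit:
{"method": "move_arm", "body": {"deltas": [{"xyz": [0,0,0.01],"dr": [0,0,5],"gripper": -1},{"xyz": [0,0,0.01],"dr": [0,0,6.5],"gripper": -1},{"xyz": [0,0,0.01],"dr": [0,0,6.5],"gripper": -1},{"xyz": [0,0,0.01],"dr": [0,0,6.5],"gripper": -1},{"xyz": [0,0,0.01],"dr": [0,0,6.5],"gripper": -1},{"xyz": [0,0,0.01],"dr": [0,0,6.5],"gripper": -1},{"xyz": [0,0,0.01],"dr": [0,0,5],"gripper": -1},{"xyz": [0,0,0.01],"dr": [0,0,2.8],"gripper": -1},{"xyz": [0,0,0],"dr": [0,0,0],"gripper": -1},{"xyz": [0,0,0],"dr": [0,0,0],"gripper": -1}]}}

```text
time_s: 16.5
ee_pos: [0.3802, -0.2701, 0.2238]
eef_rot: [-3.14, 0.001, 0.298]
ft_force: [-0.4, 0.2, -3.3]
width: 0.133
```

```bash
python3 - <<'E'
from h import *
shot("side","side4");shot("wrist","w6"); s=state(); print(s['ee_pos'],s['eef_rot'],s['ft_force'],s['width'])
im=cv2.imread("pics/side4.png")[130:290,200:400]; w=cv2.imread("pics/w6.png")
cv2.imwrite("pics/c4.png",np.hstack([cv2.resize(im,(400,320)),w[:,80:480][:320]]))
E
python3 m4.py w6
```

```text
[ 0.38048078 -0.27031879  0.22465021] [3.14149248e+00 3.00310037e-05 2.98071584e-01] [ 0.09084189 -0.30351327 -2.21267473] 0.13296781567312235
 tray 2561 ((0.3793482184410095, -0.27395349740982056), (0.1949014514684677, 0.16966839134693146), 16.987640380859375) floor 0.2567303341715518
```

View pics/c4.png

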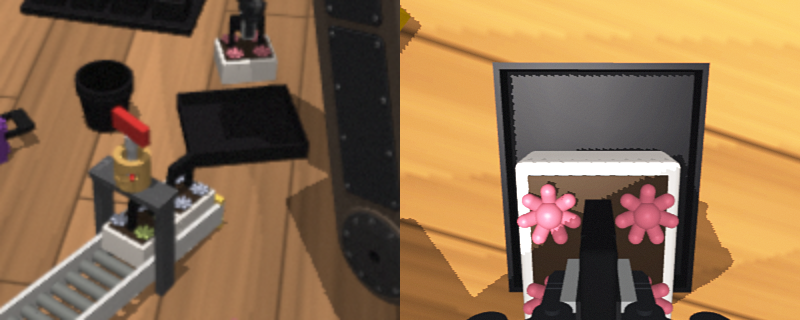

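Wrist view: planter is centred and square over the tray. Lowering.

Emit:
{"method": "move_arm", "body": {"deltas": [{"xyz": [0,0.002,0.015],"dr": [0,0,0],"gripper": -1},{"xyz": [0,0,0.02],"dr": [0,0,0],"gripper": -1},{"xyz": [0,0,0.02],"dr": [0,0,0],"gripper": -1},{"xyz": [0,0,0.02],"dr": [0,0,0],"gripper": -1},{"xyz": [0,0,0.02],"dr": [0,0,0],"gripper": -1},{"xyz": [0,0,0.015],"dr": [0,0,0],"gripper": -1},{"xyz": [0,0,0.01],"dr": [0,0,0],"gripper": -1},{"xyz": [0,0,0.004],"dr": [0,0,0],"gripper": -1},{"xyz": [0,0,0.002],"dr": [0,0,0],"gripper": -1},{"xyz": [0,0,0],"dr": [0,0,0],"gripper": -1},{"xyz": [0,0,0],"dr": [0,0,0],"gripper": -1}]}}

```text
time_s: 17.52
ee_pos: [0.3812, -0.2724, 0.0991]
eef_rot: [3.141, -0.001, 0.297]
ft_force: [1.0, 0.0, -2.7]
width: 0.132
```

Emit:
{"method": "move_arm", "body": {"deltas": [{"xyz": [0,0,0.001],"dr": [0,0,0],"gripper": -1},{"xyz": [0,0,0.001],"dr": [0,0,0],"gripper": -1},{"xyz": [0,0,0.001],"dr": [0,0,0],"gripper": -1},{"xyz": [0,0,0],"dr": [0,0,0],"gripper": -1},{"xyz": [0,0,0],"dr": [0,0,0],"gripper": -1}]}}

```text
time_s: 17.93
ee_pos: [0.381, -0.2722, 0.0955]
eef_rot: [3.141, -0.0, 0.296]
ft_force: [-0.7, 0.1, -2.8]
width: 0.137
```

Emit:
{"method": "move_arm", "body": {"deltas": [{"xyz": [0,0,0.0007],"dr": [0,0,0],"gripper": -1},{"xyz": [0,0,0.0007],"dr": [0,0,0],"gripper": -1},{"xyz": [0,0,0],"dr": [0,0,0],"gripper": -1},{"xyz": [0,0,0],"dr": [0,0,0],"gripper": -1}]}}

```text
time_s: 18.27
ee_pos: [0.3809, -0.2721, 0.0944]
eef_rot: [3.141, -0.0, 0.296]
ft_force: [-1.0, 1.6, 4.8]
width: 0.135
```

Emit:
{"method": "move_arm", "body": {"deltas": [{"xyz": [0,0,0],"dr": [0,0,0],"gripper": -0.5},{"xyz": [0,0,0],"dr": [0,0,0],"gripper": -0.2},{"xyz": [0,0,0],"dr": [0,0,0],"gripper": 0.3},{"xyz": [0,0,0],"dr": [0,0,0],"gripper": 0.6},{"xyz": [0,0,0],"dr": [0,0,0],"gripper": 0.6},{"xyz": [0,0,0],"dr": [0,0,0],"gripper": 0.6},{"xyz": [0,0,-0.01],"dr": [0,0,0],"gripper": 0.6},{"xyz": [0,0,-0.02],"dr": [0,0,0],"gripper": 0.6},{"xyz": [0,0,-0.03],"dr": [0,0,0],"gripper": 0.6},{"xyz": [0,0,-0.04],"dr": [0,0,0],"gripper": 0.6},{"xyz": [0,0,-0.04],"dr": [0,0,0],"gripper": 0.6},{"xyz": [0,0,-0.04],"dr": [0,0,0],"gripper": 0.6}]}}

```text
time_s: 19.27
ee_pos: [0.3806, -0.2718, 0.276]
eef_rot: [-3.141, 0.0, 0.296]
ft_force: [1.3, -0.6, -0.3]
width: 0.802
```

Emit:
{"method": "move_arm", "body": {"deltas": [{"xyz": [0,0,0],"dr": [0,0,0],"gripper": 0.6},{"xyz": [0,0,0],"dr": [0,0,0],"gripper": 0.6},{"xyz": [0,0,0],"dr": [0,0,0],"gripper": 0.6}]}}

```text
time_s: 19.52
ee_pos: [0.3806, -0.2719, 0.2736]
eef_rot: [-3.141, 0.0, 0.296]
ft_force: [0.0, 1.0, -0.9]
width: 0.8
```

```bash
python3 - <<'E'
from h import *
shot("side","side5");shot("wrist","w7");shot("top","top5"); s=state(); print(s['ee_pos'],s['eef_rot'],s['ft_force'],s['width'])
im=cv2.imread("pics/side5.png")[130:290,200:400]; w=cv2.imread("pics/w7.png")
cv2.imwrite("pics/c5.png",np.hstack([cv2.resize(im,(400,320)),w[:,80:480][:320]]))
P=np.load("pics/side5.npz")["P"];h=cv2.cvtColor(np.load("pics/side5.npz")["im"],cv2.COLOR_RGB2HSV)
m=(h[...,1]>160)&((h[...,0]<6)|(h[...,0]>176))&(P[...,2]>.26)&(P[...,2]<.31)&(np.hypot(P[...,0]-.5,P[...,1]-.083)<.04)
q=P[m]; print("wing",len(q),np.percentile(q[:,2],98),cv2.minAreaRect(q[:,:2].astype(np.float32)))
E
python3 m4.py w7
```

```text
[ 0.38065517 -0.27186778  0.27278144] [-3.13943617e+00  1.27080353e-03  2.96253638e-01] [-0.41528941  0.72870261  0.35412723] 0.802861727352756
wing 205 0.29408369113089816 ((0.49633875489234924, 0.08647710084915161), (0.016726788133382797, 0.0666729286313057), 48.62086486816406)
 tray 2734 ((0.3795039653778076, -0.274454802274704), (0.19544003903865814, 0.16866622865200043), 16.715818405151367) floor 0.3108988648034003
```

View pics/c5.png

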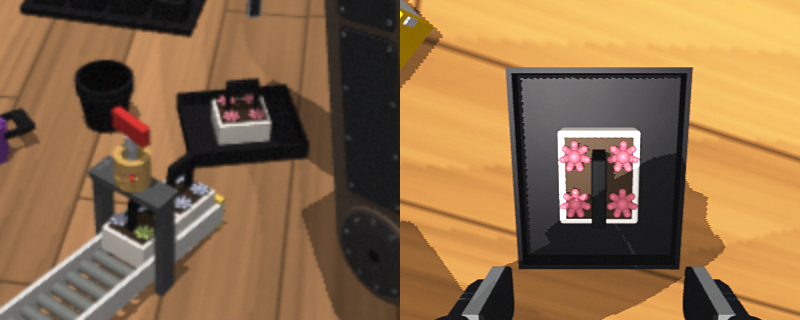

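```bash
python3 m4.py side5 side4 side1 top5| grep -v tray
```

```text
side5 140 z [0.1162 0.1344 0.145 ]
  rect 0.112 ((0.4433070421218872, -0.012564163655042648), (0.060433026403188705, 0.013810510747134686), 60.61167526245117)
  rect 0.125 ((0.443181574344635, -0.01278693601489067), (0.05992167815566063, 0.013810510747134686), 60.61167526245117)
side4 139 z [0.1154 0.1356 0.1456]
  rect 0.112 ((0.44207876920700073, -0.01146744191646576), (0.05942061170935631, 0.015202916227281094), 57.64313507080078)
  rect 0.125 ((0.44187697768211365, -0.011804211884737015), (0.05904056504368782, 0.014213145710527897), 59.80964279174805)
side1 139 z [0.1175 0.134  0.145 ]
  rect 0.112 ((0.44358229637145996, -0.011065592989325523), (0.06088191270828247, 0.014502882957458496), 61.7364501953125)
  rect 0.125 ((0.44332101941108704, -0.011460434645414352), (0.05987046658992767, 0.013971908949315548), 62.77570343017578)
top5 99 z [0.1245 0.1412 0.1495]
  rect 0.112 ((0.4449799656867981, -0.013696357607841492), (0.058321788907051086, 0.012693873606622219), 62.079681396484375)
  rect 0.125 ((0.4443607032299042, -0.014769811183214188), (0.05586571991443634, 0.012601216323673725), 62.906272888183594)
```

The second planter's handle is where the first one's was, so it is at the end stop. Handing in.

```bash
python3 -c "
from plant import finish_job
print(finish_job())"
```

```text
the job is handed in; nothing more can be done
None
```

The job is done and handed in at about 20 s of the 61 s allowed; no verdict is reported.

- **Stop:** I pulled the red wing screw up to its stop at 15 mm and turned it counter-clockwise to the end of its travel, where the torque rose to 1.8 N m. It stays up by itself. The wrist camera put the wing about 19 mm up and turned 79°. At the last check its top was at 0.294 m against 0.274 m at rest.
- **Pink planter:** I lifted it by the handle, levelled it (rim within 0.4° of level) and lowered it to a soft touch of about 8 N before letting go. The last picture shows it upright on the tray floor, about in the middle.
- **Queue:** The second planter's handle now measures within 2 mm of where the first one's was, so it is at the end stop. The third is on the lane behind it.
- **Bystanders:** I kept clear of the pot stack and the potted plant. The pot stack looks unmoved in the last picture; I did not measure either one or look at the potted plant again at the end.

**What did not go cleanly:** While I was levelling the lifted planter, its underside apparently rested briefly on the next planter's handle, with about 10 N pushing up. I raised it at once, the force went away and the next planter rolled down.

The side camera's handle positions differ from the wrist camera's by about 7 mm, so I compared the two handles using the same camera.

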